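# Turn a lino block face up into the registration board

### The job

The mounted lino block lies carved side down on the bench, to the left of the registration board. Using only the fingers, push it gently to the right against the edge of the board until it tips up and turns over onto the board, carved side up, then push it home into the corner so that it lies flat and flush against both stop strips. Do not pick it up or carry it, and leave the other things on the bench where they are.

Things in the scene. Friction and masses are not known exactly. Their poses are not given: they have to be found in the camera images.
- block: mounted lino block, loose, 70 to 140 g: plain brown wooden backing 90 x 120 x 9 mm with a 3 mm layer of carved lino (84 x 114 mm, a sprig of leaves in a border) on one face, 12 mm thick in all. Origin at its centre; x along the 90 mm side, y along the 120 mm side, z out of the plain back. Starts flat on the bench, carved side down (z up), a 120 mm side toward the board; must end with z down
- board: registration board, screwed down, never moves: plywood 18 mm thick, 140 mm (x) by 250 mm (y). Its left edge, toward the block, is an upright wall 18 mm high. On it two wooden stop strips 9 mm high form a corner: one 20 mm wide along the right edge, one 25 mm wide along the edge away from the robot. Origin at the middle of the left edge, on the bench; x across the board (robot's right), y away from the robot, z up
- board_corner (a point): inner corner where the two strips meet, on the board's upper surface, (120, 100, 18) mm in the board's frame, axes as the board's. The right strip's face is the plane x = 0 here, the back strip's face y = 0; the block at home has its centre at (-45, -60, 6) mm here, a 120 mm side along the right strip, a 90 mm side along the back strip
- board_edge (a point): middle of the board's left upper edge, (0, 0, 18) mm in the board's frame, axes as the board's. The block starts 17 to 35 mm left of it, parallel within 0.15 rad. At the wall, a finger pressing its left side with 5 to 8 N raises that side by friction; it pivots on its other 120 mm side, stands 90 mm high when upright, then falls onto the board, about 18 mm overhanging
- pigment_tub: screw-top pigment pot, 56 mm across, 52 mm tall, stands left of the block; a bystander, to be left alone. Origin at the centre of its underside
- film_can_1: black film can, 35 mm across, 51 mm tall, stands left of the block; a bystander, to be left alone. Origin at the centre of its underside
- brayer: rubber roller with a red wooden grip, 67 x 142 x 33 mm, lies to the right, behind the notepad; a bystander, to be left alone. Origin at the centre of its underside
- eraser: eraser in a blue sleeve, 23 x 46 x 13 mm, lies between the board and the robot; a bystander, to be left alone. Origin at the centre of its underside
- bulldog_0: black spring clip, 32 x 51 x 16 mm, lies left, near the robot; a bystander, to be left alone. Origin at the centre of its underside
- block_c0 (a point): corner of the block at half its thickness: (-45, -60, 0) mm in the block's frame
- block_c1 (a point): corner of the block at half its thickness: (-45, 60, 0) mm in the block's frame
- block_c2 (a point): corner of the block at half its thickness: (45, -60, 0) mm in the block's frame
- block_c3 (a point): corner of the block at half its thickness: (45, 60, 0) mm in the block's frame

How it is judged:
On the way, in this order (a step that is already met when the one before it is completed fails the run):
1. the block stands tipped up against the left edge of the board, more than 50 degrees from flat (angle between block's own z axis and vertical between 0.87 and 2.2 rad and x of block in the frame of board_edge between -0.05 and 0.03 m), for 0.05 s.
2. the block lies turned over on the board, carved side up (angle between block's own z axis and vertical above 3 rad and x of block in the frame of board_edge above 0 m and height (world z) of block between 0.019 and 0.04 m), for 0.2 s.
At the end, for the whole second after the job is handed in: The block lies at rest flat on the board (within 3 degrees), carved side up, home in the corner: within 3.5 mm of touching each stop strip and square to them within 2.3 degrees (angle between block's own z axis and vertical above 3.09 rad and x of block in the frame of board_corner between -0.0485 and -0.0425 m and y of block in the frame of board_corner between -0.0635 and -0.0575 m and z of block in the frame of board_corner between 0.003 and 0.009 m and angle between the y axis of block and the y axis of board, either way round below 0.04 rad and linear speed of block below 0.01 m/s).
It fails at once if the block is pushed with the arm or the gripper's body instead of the fingers (contact force between block and the arm above 3 N).
It fails at once if the block is gripped hard or pushed with more than 60 N (contact force between block and the fingers above 60 N).
It fails at once if the block is lifted or carried: all of its corners more than 15 mm above the board's upper surface at once (height (world z) of each of block_c0, block_c1, block_c2, block_c3 above 0.039 m).
It fails at once if the block falls off the bench (height (world z) of block below -0.03 m).
It fails at once if a bystander is moved by more than 15 mm (distance of any of pigment_tub, film_can_1, brayer, eraser, bulldog_0 from where it was at the start of the episode above 0.015 m).
It also fails if it takes over 64 s, if anything falls off the work surface, if the arm or the gripper's body presses on something with over 40 N, if the wrist force passes 120 N, or if a joint passes its speed limit or range.

### The arm

A 6-joint arm with a two-finger parallel gripper is mounted at the origin on a cart in front of the work surface, level with it; the furniture and walls round the work are solid. World frame = base frame: x ahead of the robot, y to its left, z up, the work surface at z = 0. Lengths are in m, angles in rad, forces in N, time in s.
With the tool pointing down it reaches from about 0.35 to 0.775 m from the base axis. Payload 5.5 kg.
Tool frame: the origin (TCP) lies midway between the tips of the shut fingers; the grasp point (between the pads) lies 19 mm behind it; z points along the fingers, y is the line along which they close (so a half turn about z gives the same grasp; the last joint's range is limited). The gripper opens to 85 mm and grips with 20 to 120 N. Pads are 22 mm wide; open, the fingers measure 114 mm over their backs; the gripper's body (76 mm by 85 mm) begins 54 mm behind the grasp point. The pads swing forward as they close: fully open they stand 13 mm farther back than shut.
Start: joints at [-1.391, 0.313, 0.046, 1.304, 0, 1.431], TCP at [0.181, -0.546, 0.231] pointing down, gripper open.
Joint ranges: [-2.76, 2.76], [-0.86, 1.69], [-1.03, 1.26], [-2.2, 2.34], [-1.47, 1.5], [-3.14, 3.14]. Speed limits (rad/s): [2.57, 2.57, 3.14, 3.14, 3.14, 3.14].

### API

Orientations are given as a unit quaternion [w, x, y, z].
In Python, from workcell import env gives the robot as it stands.
- The arm moves only by the tool move_arm, never from a script. Its argument "targets" is a list of rows, each a list of 3 entries, a list of its own where there are three numbers: the shift along the tool's x, y, z in mm, then the turn, a rotation vector about the tool's x, y, z in units of 10 degrees (1.0 is 10 degrees), then the closure, from -1 (fully open) to 1 (shut). In form: [[[dx, dy, dz], [ax, ay, az], gripper], ...]. A call has 1 to 5 rows; each row is the pose to reach, as a shift and turn from the pose commanded when the call began, along the tool's axes at that moment; what a row does not reach only later rows make up. A row lasts 1/8 s, in which the tool goes at most 62.5 mm and 10.7 degrees, less where a joint would pass 70% of its speed; a pose out of reach is approached as far as the arm can. A call with a gripper value outside its range is refused whole. The fingers move at their own pace and stop on an object; "squeeze" is the grip in N (left out, the last holds). Time passes only in rows, so rows that repeat a pose let the fingers close. It gives the time, the measured TCP pose, the force, the opening and the grip force at its end, in the units of the state.
- env.get_state(): the state, without advancing time (a new reading comes with each control period).
- env.read_camera(name): name is "scene" or "side" or "wrist"; returns a dict with "pixels" (420x560x3 uint8, red, green, blue), "fovy" (degrees; the focal length in pixels is half the picture's height over the tangent of half this angle, whatever the lens; pixels are square), "cx", "cy" (the principal point, pixels), "extrinsics" (4x4, takes a point from world to camera coordinates); the wrist camera has in their place "mount" (4x4, takes a point from camera to tool coordinates, whose origin is the TCP and whose axes are the flange's). Camera axes: x right, y up, looking along -z (the intrinsics and any distortion apply to the point x, -y, -z); pixel columns grow to the right and rows downward; lengths in m; the calibration is good to about 2 mm. A picture is of the moment at which its call begins: read the wrist's pose just before it. There is no depth.
- env.hand_in(): hands the job in; it is judged then, once.
Trained networks look in a picture, given as the dict that the camera call returned (one of the last four; its "shot" number tells which), for a name from the list of things; names that differ only in an ending like _2 or _b are one class to them, and where a whole thing is asked for, a point or a joint stands for the part that bears it (a point fixed in the world has none). Each returns a list of dicts, best first, with "confidence" (0 to 1); they miss things now and then, are a little off and sometimes report something else, mostly with a low value. They report only what shows in the picture. A call takes as long as a camera call.
- env.spot_in(thing, picture): "centre" ([x, y, z] in m, in world coordinates, good to about 4 mm: the middle of the surface that is visible of it).
- env.regions_of(thing, picture): "mask" (420x560 bool, what is visible of it).
- env.landmark_of(thing, picture): "centre" ([x, y, z] in m, in world coordinates, good to about 4 mm: a listed point, or the origin of a listed thing).
The state is a dict: "clock": time; "joint_pos": joint angles; "qvel": joint speeds; "tau": joint torques, N m; "tcp_pos": TCP position; "orientation": TCP orientation; "wrist_force": force on the tool from outside, world axes, zero at the start; "ft_torque": the same for the moment, N m; "finger_gap": finger opening in m; "grip_force": force on a finger pad.
Only numpy, scipy, OpenCV 4.12 (cv2) and the standard library are available. Lean on these libraries where they do the work, as an engineer would, in place of code of your own. Each camera call takes 0.05 s, during which the arm holds its last target. There are 200 camera calls.

## Working session

There is one attempt and no reset: what is moved stays moved. The work goes in short steps, Python scripts to look and compute and a tool call to move; the robot and the scene stay as the last step left them, time stands still between calls to the robot, and variables do not carry over. Pictures are saved under pics/ and viewed, at most 10 in all, crops included, and the job is handed in when it is done.

Besides the shell and the picture viewer there is one more tool, called after "Request:" as name([rows], argument=value, ...), one row to a line, values as JSON. move_arm: Moves the arm, as the interface text tells. Its arguments: {"type":"object","properties":{"targets":{"type":"array","items":{"type":"array"}},"squeeze":{"type":"number"}},"required":["targets"]}

```bash
mkdir -p pics; ls; cat > h.py <<'E'
import numpy as np, cv2
from workcell import env
from scipy.spatial.transform import Rotation as R
def st():
    s=env.get_state(); q=s['orientation']; r=R.from_quat([q[1],q[2],q[3],q[0]])
    return s,np.array(s['tcp_pos']),r
def save(p,n): cv2.imwrite('pics/'+n,cv2.cvtColor(p['pixels'],cv2.COLOR_RGB2BGR))
def proj(p,X):
    E=np.array(p['extrinsics']);c=(E[:3,:3]@np.atleast_2d(X).T).T+E[:3,3]
    f=p['pixels'].shape[0]/2/np.tan(np.radians(p['fovy'])/2)
    return np.c_[p['cx']+f*c[:,0]/-c[:,2],p['cy']-f*c[:,1]/-c[:,2]]
E
python3 - <<'E'
from h import *
np.set_printoptions(precision=4,suppress=True)
s,t,r=st(); print(s['clock'],t,r.as_matrix(),s['finger_gap'])
for cam in('scene','side'):
    p=env.read_camera(cam); save(p,cam+'0.png'); print(cam,{k:v for k,v in p.items() if k not in('pixels',)})
    for n in['block','board','board_corner','board_edge','block_c0','block_c1','block_c2','block_c3','pigment_tub','film_can_1','brayer','eraser','bulldog_0']:
        print(n,[(np.round(d['centre'],4),round(d['confidence'],2)) for d in env.landmark_of(n,p)[:2]])
E
```

```text
pics
0.0 [ 0.1806 -0.5453  0.2304] [[ 0.9493  0.3144 -0.0003]
 [ 0.3144 -0.9493  0.0018]
 [ 0.0002 -0.0018 -1.    ]] 0.08570471390553407
scene {'fovy': 43.21174873970128, 'cx': 282.70981276829775, 'cy': 201.4078024651422, 'extrinsics': array([[-0.8569, -0.5152, -0.0174,  0.4537],
       [ 0.2262, -0.4061,  0.8854, -0.1981],
       [-0.4632,  0.7548,  0.4645, -1.0069],
       [ 0.    ,  0.    ,  0.    ,  1.    ]]), 'shot': 1}
block [(array([0.5685, 0.0564, 0.0065]), 0.76)]
board [(array([ 0.5851, -0.0223,  0.0009]), 0.98), (array([ 0.7089, -0.3915, -0.0006]), 0.47)]
board_corner [(array([ 0.6981, -0.1248,  0.0202]), 0.92), (array([ 0.5839, -0.0225,  0.0169]), 0.23)]
board_edge [(array([ 0.5809, -0.0221,  0.015 ]), 0.63), (array([0.5001, 0.0794, 0.0063]), 0.2)]
block_c0 [(array([ 0.5276, -0.0013,  0.0063]), 0.96), (array([0.6425, 0.0306, 0.0072]), 0.88)]
block_c1 [(array([ 0.5276, -0.0013,  0.0063]), 0.96), (array([0.6425, 0.0306, 0.0072]), 0.88)]
block_c2 [(array([ 0.5276, -0.0013,  0.0063]), 0.96), (array([0.6425, 0.0306, 0.0072]), 0.88)]
block_c3 [(array([ 0.5276, -0.0013,  0.0063])
[... 888 characters left out ...]
0.0181]), 0.76)]
block_c0 [(array([0.4963, 0.082 , 0.0035]), 0.95), (array([ 0.5236, -0.0037,  0.0066]), 0.72)]
block_c1 [(array([0.4963, 0.082 , 0.0035]), 0.95), (array([ 0.5236, -0.0037,  0.0066]), 0.72)]
block_c2 [(array([0.4963, 0.082 , 0.0035]), 0.95), (array([ 0.5236, -0.0037,  0.0066]), 0.72)]
block_c3 [(array([0.4963, 0.082 , 0.0035]), 0.95), (array([ 0.5236, -0.0037,  0.0066]), 0.72)]
pigment_tub [(array([0.63  , 0.2904, 0.0003]), 0.72)]
film_can_1 [(array([0.4051, 0.1597, 0.002 ]), 0.61), (array([0.4825, 0.274 , 0.0052]), 0.53)]
brayer [(array([ 0.717 , -0.3862, -0.0052]), 0.96)]
eraser [(array([ 0.3859, -0.0369, -0.0022]), 0.46)]
bulldog_0 [(array([0.3998, 0.1614, 0.002 ]), 0.63)]
```

View pics/scene0.png

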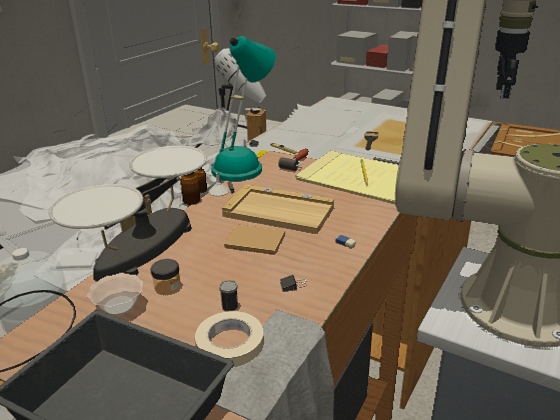

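View pics/side0.png

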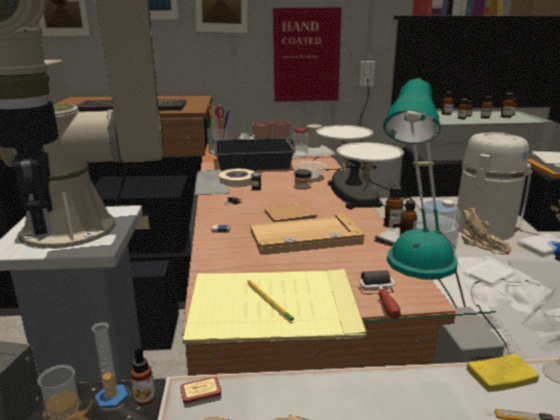

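```bash
python3 - <<'E'
from h import *
for cam in('scene','side'):
    p=env.read_camera(cam)
    for n in['block_c0','board_corner','board_edge']:
        print(cam,n,[(np.round(d['centre'],4),round(d['confidence'],2)) for d in env.landmark_of(n,p)])
E
```

```text
scene block_c0 [(array([5.253e-01, 3.000e-04, 8.200e-03]), 0.82), (array([0.4993, 0.0796, 0.0081]), 0.62)]
scene board_corner [(array([ 0.6996, -0.1225,  0.0179]), 0.56)]
scene board_edge [(array([ 0.5848, -0.0219,  0.0191]), 0.8), (array([0.6413, 0.0277, 0.0056]), 0.25)]
side block_c0 [(array([0.6114, 0.1158, 0.0118]), 0.98), (array([ 0.5236, -0.005 ,  0.0022]), 0.91), (array([0.5006, 0.0795, 0.0031]), 0.65)]
side board_corner [(array([ 0.7036, -0.1229,  0.0154]), 0.73), (array([ 0.5261, -0.0043,  0.0035]), 0.69)]
side board_edge [(array([ 0.5819, -0.0207,  0.0212]), 0.6), (array([0.4803, 0.2742, 0.0046]), 0.58), (array([0.4037, 0.1619, 0.0009]), 0.54)]
```

The scene picture shows the block at about (255,238), just left of the board (278,208). The tub (165,275), film can (229,295) and clip (290,283) are clear of the push path. The side view agrees.

The board is yawed about 9.4°, and the block about 7° more. I'll push with both fingers half open, tool x along -x of the board.

```bash
cat >> h.py <<'E'
PHI=0.165
def frame(phi=None):
    phi=PHI if phi is None else phi
    return np.array([np.sin(phi),-np.cos(phi),0]),np.array([np.cos(phi),np.sin(phi),0])
def delta(goal,phi=None):
    s,t,r=st(); xb,yb=frame(phi)
    M=np.c_[-xb,yb if np.cross(-xb,yb)[2]<0 else -yb,[0,0,-1]]
    assert np.linalg.det(M)>0
    print('t',s['clock'],'d mm',np.round(r.inv().apply(np.array(goal)-t)*1000,1),'rot',np.round(np.degrees((r.inv()*R.from_matrix(M)).as_rotvec())/10,2))
E
python3 -c "
from h import *
delta([0.548,0.13,0.2])"
```

```text
t 1.8 d mm [ 561.1 -526.2   31.3] rot [ 0.    0.   -8.11]
```

Request:
move_arm([
  [[43, -40, 0], [0, 0, -0.6], -0.2],
  [[86, -80, 0], [0, 0, -1.2], -0.2],
  [[129, -121, 0], [0, 0, -1.85], -0.2],
  [[172, -161, 0], [0, 0, -2.5], -0.2],
  [[215, -202, 0], [0, 0, -3.1], -0.2],
])

```text
clock: 2.42
tcp_pos: [0.322, -0.285, 0.2315]
orientation: [0.001, 0.908, 0.419, 0.0]
wrist_force: [1.0, -0.5, -0.4]
finger_gap: 0.0512
grip_force: 0.0
```

```bash
python3 -c "
from h import *
delta([0.548,0.13,0.2])"
```

```text
t 2.425 d mm [462.3 -97.8  31.4] rot [ 0.01  0.   -5.  ]
```

Request:
move_arm([
  [[58, -12, 0], [0, 0, -0.7], -0.2],
  [[116, -24, 0], [0, 0, -1.4], -0.2],
  [[174, -36, 0], [0, 0, -2.1], -0.2],
  [[232, -48, 0], [0, 0, -2.8], -0.2],
  [[290, -60, 0], [0, 0, -3.5], -0.2],
])

```text
clock: 3.05
tcp_pos: [0.4657, -0.0257, 0.2317]
orientation: [0.001, 0.74, 0.673, 0.0]
wrist_force: [-0.1, -0.7, -0.6]
finger_gap: 0.051
grip_force: 0.0
```

```bash
python3 -c "
from h import *
delta([0.548,0.13,0.2])"
```

```text
t 3.05 d mm [162.8  67.1  31.7] rot [ 0.01  0.   -1.49]
```

Request:
move_arm([
  [[50, 20, 10], [0, 0, -0.8], -0.2],
  [[100, 40, 20], [0, 0, -1.49], -0.2],
  [[150, 60, 31], [0, 0, -1.49], -0.2],
  [[163, 67, 31], [0, 0, -1.49], -0.2],
  [[163, 67, 31], [0, 0, -1.49], -0.2],
])

```text
clock: 3.68
tcp_pos: [0.5477, 0.1284, 0.2001]
orientation: [-0.0, 0.647, 0.762, -0.0]
wrist_force: [-0.8, -0.4, -0.1]
finger_gap: 0.0511
grip_force: 0.0
```

```bash
python3 - <<'E'
from h import *
delta([0.548,0.13,0.2])
p=env.read_camera('wrist'); save(p,'w0.png'); print(p['mount'],p['fovy'],p['cx'],p['cy'])
for n in['block_c0','board_corner','board_edge']:
    print(n,[(np.round(d['centre'],4),round(d['confidence'],2)) for d in env.landmark_of(n,p)])
E
```

```text
t 3.675 d mm [1.5 0.5 0.1] rot [-0.    0.   -0.01]
[[ 4.58814577e-04  9.56227668e-01  2.92623370e-01  7.38010177e-02]
 [ 9.99999537e-01 -6.86391110e-04  6.75037698e-04 -4.97495403e-04]
 [ 8.46343803e-04  2.92622925e-01 -9.56227540e-01 -1.42228109e-01]
 [ 0.00000000e+00  0.00000000e+00  0.00000000e+00  1.00000000e+00]] 70.57394520935405 280.36409857539036 208.50079387685065
block_c0 [(array([0.5021, 0.0828, 0.0048]), 0.85), (array([0.612 , 0.1129, 0.0075]), 0.64), (array([0.6376, 0.0304, 0.003 ]), 0.6), (array([ 0.5231, -0.0058,  0.0051]), 0.56)]
board_corner []
board_edge [(array([ 0.5845, -0.0231,  0.0208]), 0.92)]
```

View pics/w0.png

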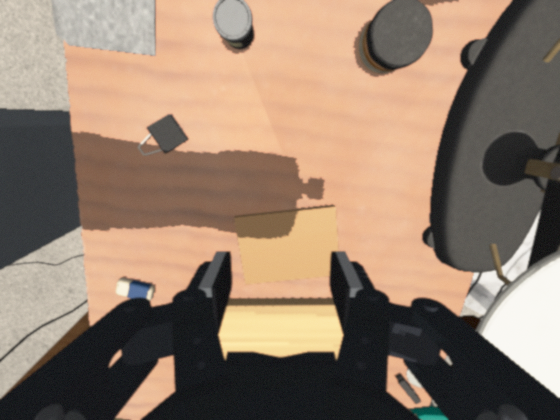

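The wrist view shows the block at (287,245) and the board's left edge near row 300, with both fingers straddling them. Next I lower the fingers left of the block.

Request:
move_arm([
  [[0, 7, 50], [0, 0, 0], -0.2],
  [[0, 7, 100], [0, 0, 0], -0.2],
  [[0, 7, 150], [0, 0, 0], -0.2],
  [[0, 7, 187], [0, 0, 0], -0.2],
  [[0, 7, 187], [0, 0, 0], -0.2],
])

```text
clock: 4.5
tcp_pos: [0.5516, 0.1277, 0.011]
orientation: [-0.002, 0.649, 0.761, -0.002]
wrist_force: [-0.5, 0.1, 0.1]
finger_gap: 0.051
grip_force: 0.0
```

Request:
move_arm([
  [[0, 0, 3], [0, 0, 0], -0.2],
  [[0, 0, 6], [0, 0, 0], -0.2],
  [[0, 0, 6], [0, 0, 0], -0.2],
])

```text
clock: 4.88
tcp_pos: [0.5555, 0.1292, 0.0085]
orientation: [0.001, 0.648, 0.762, 0.001]
wrist_force: [-0.9, -0.7, 0.4]
finger_gap: 0.0515
grip_force: 0.0
```

Request:
move_arm([
  [[0, 0, 2], [0, 0, 0], -0.2],
  [[0, 0, 4], [0, 0, 0], -0.2],
  [[0, 0, 4], [0, 0, 0], -0.2],
])

```text
clock: 5.25
tcp_pos: [0.5544, 0.1292, 0.0031]
orientation: [-0.0, 0.648, 0.762, -0.0]
wrist_force: [0.4, 0.1, 0.3]
finger_gap: 0.0512
grip_force: 0.0
```

Request:
move_arm([
  [[0, 0, 2], [0, 0, 0], -0.2],
  [[0, 0, 4], [0, 0, 0], -0.2],
  [[0, 0, 4], [0, 0, 0], -0.2],
])

```text
clock: 5.62
tcp_pos: [0.5544, 0.1291, -0.001]
orientation: [-0.0, 0.648, 0.762, -0.0]
wrist_force: [0.1, 0.3, -0.1]
finger_gap: 0.0515
grip_force: 0.0
```

Request:
move_arm([
  [[-9, 0, 0], [0, 0, 0], -0.2],
  [[-18, 0, 0], [0, 0, 0], -0.2],
  [[-27, 0, 0], [0, 0, 0], -0.2],
  [[-35, 0, 0], [0, 0, 0], -0.2],
  [[-42, 0, 0], [0, 0, 0], -0.2],
])

```text
clock: 6.25
tcp_pos: [0.5614, 0.0871, -0.0007]
orientation: [-0.0, 0.648, 0.762, 0.0]
wrist_force: [-0.1, 1.7, 0.3]
finger_gap: 0.0512
grip_force: 0.5
```

Request:
move_arm([
  [[-3, 0, 0], [0, 0, 0], -0.2],
  [[-5, 0, 0], [0, 0, 0], -0.2],
  [[-5, 0, 0], [0, 0, 0], -0.2],
])

```text
clock: 6.62
tcp_pos: [0.5622, 0.0826, -0.0007]
orientation: [0.0, 0.648, 0.762, -0.0]
wrist_force: [0.3, 0.1, -0.1]
finger_gap: 0.0515
grip_force: 0.0
```

```bash
python3 - <<'E'
from h import *
p=env.read_camera('wrist'); save(p,'w1.png')
for cam in ('wrist','scene'):
  p=env.read_camera(cam)
  for n in['block_c0','board_edge']:
    print(n,[(np.round(d['centre'],4),round(d['confidence'],2)) for d in env.landmark_of(n,p)])
E
```

```text
block_c0 [(array([0.505 , 0.0576, 0.0062]), 0.69), (array([0.6157, 0.0785, 0.009 ]), 0.68)]
board_edge []
block_c0 [(array([0.5038, 0.0594, 0.0047]), 0.92), (array([ 0.5136, -0.0257,  0.0059]), 0.86), (array([ 0.6368, -0.0091,  0.0047]), 0.68), (array([0.6216, 0.0807, 0.0015]), 0.6)]
board_edge [(array([ 0.5864, -0.0216,  0.016 ]), 0.9), (array([ 0.4788,  0.2704, -0.002 ]), 0.3)]
```

View pics/w1.png

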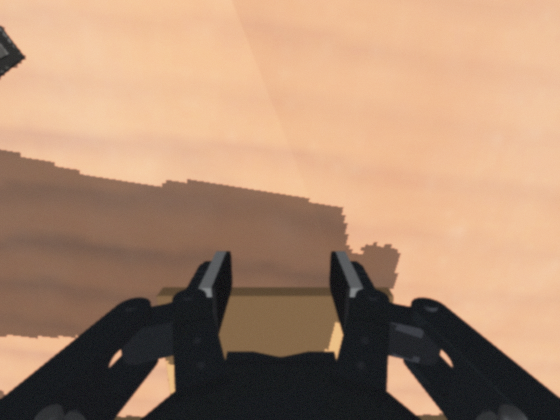

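The wrist view shows both fingers on the block's left side (row 292), with the side parallel to the fingers. About 6–7 mm remains to the wall.

Request:
move_arm([
  [[-2, 0, 0], [0, 0, 0], -0.2],
  [[-4, 0, 0], [0, 0, 0], -0.2],
  [[-4, 0, 0], [0, 0, 0], -0.2],
])

```text
clock: 7.35
tcp_pos: [0.5628, 0.0786, -0.0008]
orientation: [0.0, 0.648, 0.762, -0.0]
wrist_force: [0.2, -0.6, 0.7]
finger_gap: 0.0516
grip_force: 0.0
```

Request:
move_arm([
  [[-2, 0, 0], [0, 0, 0], -0.2],
  [[-3, 0, 0], [0, 0, 0], -0.2],
  [[-3, 0, 0], [0, 0, 0], -0.2],
])

```text
clock: 7.72
tcp_pos: [0.5624, 0.0781, -0.0007]
orientation: [-0.002, 0.647, 0.762, 0.001]
wrist_force: [-2.2, 8.2, 2.1]
finger_gap: 0.0511
grip_force: 4.2
```

Request:
move_arm([
  [[-1, 0, 0], [0, 0, 0], -0.2],
  [[-2, 0, 0], [0, 0, 0], -0.2],
  [[-2, 0, 0], [0, 0, 0], -0.2],
])

```text
clock: 8.1
tcp_pos: [0.5623, 0.0779, -0.0007]
orientation: [-0.003, 0.647, 0.763, 0.002]
wrist_force: [-3.1, 14.6, 2.7]
finger_gap: 0.0513
grip_force: 7.1
```

Contact is at 14.6 N against the wall. Now I lift along the arc while keeping the pressure on.

Request:
move_arm([
  [[0, 0, -3], [0, 0, 0], -0.2],
  [[0, 0, -6], [0, 0, 0], -0.2],
  [[0, 0, -9], [0, 0, 0], -0.2],
  [[0, 0, -12], [0, 0, 0], -0.2],
  [[0, 0, -15], [0, 0, 0], -0.2],
])

```text
clock: 8.72
tcp_pos: [0.5623, 0.0774, 0.014]
orientation: [-0.003, 0.647, 0.763, 0.002]
wrist_force: [-1.5, 9.9, 0.9]
finger_gap: 0.0513
grip_force: 5.8
```

```bash
python3 - <<'E'
from h import *
p=env.read_camera('scene'); cv2.imwrite('pics/s1.png',cv2.resize(p['pixels'][160:300,170:370,::-1],None,fx=4,fy=4))
E
```

```text
(no output)
```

View pics/s1.png

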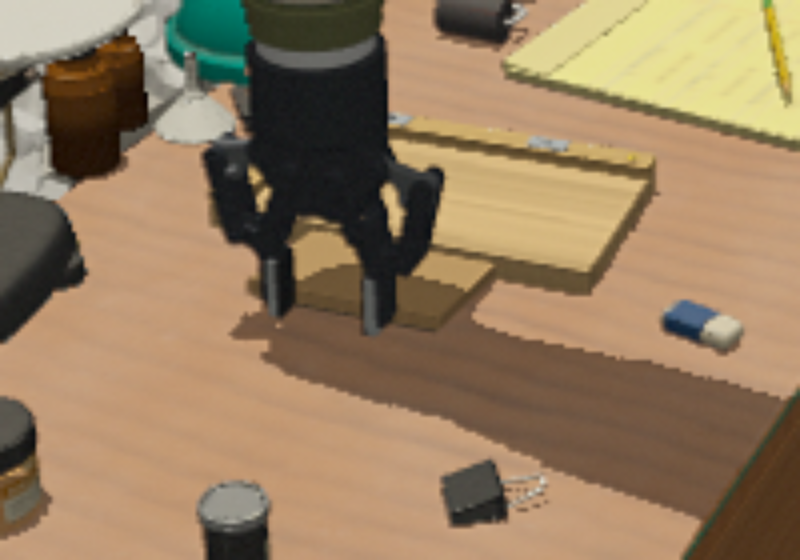

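The picture shows the block at the fingers (corner near (435,325)). I'll check numerically whether its left side has risen.

```bash
python3 - <<'E'
from h import *
p=env.read_camera('scene')
print([(np.round(d['centre'],4),round(d['confidence'],2),proj(p,d['centre']).round(1)) for d in env.landmark_of('block_c0',p)])
xb,yb=frame(); s,t,r=st()
for z in(0.003,0.006,.012,0.02): print(z,proj(p,[ (t+0.0115*xb-0.059*yb)*[1,1,0]+[0,0,z]]).round(1))
print((np.array([435,325])/4+[170,160]))
E
```

```text
[(array([ 0.6379, -0.0084,  0.0052]), 0.84, array([[246.7, 220. ]])), (array([0.6222, 0.0766, 0.0215]), 0.8, array([[231.2, 231.4]])), (array([ 0.5191, -0.0275,  0.0096]), 0.79, array([[292.3, 227. ]])), (array([0.5049, 0.0522, 0.0201]), 0.57, array([[280. , 240.2]]))]
0.003 [[278.7 247.4]]
0.006 [[278.7 246.2]]
0.012 [[278.6 244. ]]
0.02 [[278.5 241. ]]
[278.75 241.25]
```

The left side is up about 15 mm (roughly 10°) with no slip, so I continue along the arc.

Request:
move_arm([
  [[-1, 0, -7], [0, 0, 0], -0.2],
  [[-2, 0, -14], [0, 0, 0], -0.2],
  [[-4, 0, -21], [0, 0, 0], -0.2],
  [[-7, 0, -28], [0, 0, 0], -0.2],
  [[-10, 0, -34], [0, 0, 0], -0.2],
])

```text
clock: 9.5
tcp_pos: [0.5643, 0.0668, 0.0488]
orientation: [-0.002, 0.647, 0.762, 0.002]
wrist_force: [-2.6, 10.1, 4.9]
finger_gap: 0.051
grip_force: 5.5
```

```bash
python3 - <<'E'
from h import *
p=env.read_camera('scene')
print([(np.round(d['centre'],4),round(d['confidence'],2)) for d in env.landmark_of('block_c0',p)])
E
```

```text
[(array([0.6221, 0.0662, 0.0546]), 0.77), (array([0.5046, 0.0423, 0.0576]), 0.74), (array([ 0.638 , -0.0085,  0.0072]), 0.52), (array([ 0.5174, -0.0266,  0.0101]), 0.46), (array([ 0.3828, -0.0375,  0.0038]), 0.34)]
```

Request:
move_arm([
  [[-4, 0, -6], [0, 0, 0], -0.2],
  [[-10, 0, -13], [0, 0, 0], -0.2],
  [[-18, 0, -20], [0, 0, 0], -0.2],
  [[-26, 0, -26], [0, 0, 0], -0.2],
  [[-34, 0, -31], [0, 0, 0], -0.2],
])

```text
clock: 10.22
tcp_pos: [0.5709, 0.0296, 0.0798]
orientation: [0.0, 0.648, 0.762, 0.0]
wrist_force: [0.1, -0.2, 0.0]
finger_gap: 0.0513
grip_force: 0.0
```

```bash
python3 - <<'E'
from h import *
p=env.read_camera('scene')
print([(np.round(d['centre'],4),round(d['confidence'],2)) for d in env.landmark_of('block_c0',p)])
E
```

```text
[(array([ 0.6371, -0.0076,  0.0038]), 0.75), (array([0.6214, 0.0856, 0.0031]), 0.73), (array([0.5017, 0.0597, 0.0065]), 0.71), (array([ 0.5135, -0.0225,  0.0107]), 0.71)]
```

The block slipped past the fingertips and fell back flat, because the tips sat above the backing's lower edge. I go back, find the true tip height on the bench, and retry lower.

Request:
move_arm([
  [[37, 0, -2], [0, 0, 0], -0.2],
  [[74, 0, -2], [0, 0, 0], -0.2],
  [[74, 0, 38], [0, 0, 0], -0.2],
  [[74, 0, 78], [0, 0, 0], -0.2],
  [[74, 0, 80], [0, 0, 0], -0.2],
])

```text
clock: 10.95
tcp_pos: [0.5579, 0.1038, -0.0024]
orientation: [-0.001, 0.648, 0.762, -0.001]
wrist_force: [-0.4, 0.2, 0.9]
finger_gap: 0.0512
grip_force: 0.0
```

Request:
move_arm([
  [[0, 0, 1], [0, 0, 0], -0.2],
  [[0, 0, 3], [0, 0, 0], -0.2],
  [[0, 0, 3], [0, 0, 0], -0.2],
])

```text
clock: 11.32
tcp_pos: [0.5591, 0.1034, -0.0032]
orientation: [0.0, 0.648, 0.762, 0.0]
wrist_force: [0.7, -0.7, 1.3]
finger_gap: 0.0511
grip_force: 0.7
```

Request:
move_arm([
  [[0, 0, 1], [0, 0, 0], -0.2],
  [[0, 0, 2], [0, 0, 0], -0.2],
  [[0, 0, 2], [0, 0, 0], -0.2],
])

```text
clock: 11.7
tcp_pos: [0.5591, 0.1035, -0.0033]
orientation: [0.001, 0.648, 0.762, 0.0]
wrist_force: [-4.7, -0.7, 16.0]
finger_gap: 0.0514
grip_force: 8.2
```

Request:
move_arm([
  [[0, 0, -2], [0, 0, 0], -0.2],
  [[-6, 0, -2], [0, 0, 0], -0.2],
  [[-12, 0, -2], [0, 0, 0], -0.2],
  [[-18, 0, -2], [0, 0, 0], -0.2],
  [[-23, 0, -2], [0, 0, 0], -0.2],
])

```text
clock: 12.32
tcp_pos: [0.563, 0.0815, -0.0032]
orientation: [-0.0, 0.648, 0.762, 0.001]
wrist_force: [-0.8, 5.1, 5.6]
finger_gap: 0.0513
grip_force: 3.5
```

Request:
move_arm([
  [[-2, 0, 0], [0, 0, 0], -0.2],
  [[-4, 0, 0], [0, 0, 0], -0.2],
  [[-6, 0, 0], [0, 0, 0], -0.2],
  [[-6, 0, 0], [0, 0, 0], -0.2],
])

```text
clock: 12.82
tcp_pos: [0.5632, 0.0783, -0.0032]
orientation: [-0.002, 0.647, 0.762, 0.003]
wrist_force: [-2.0, 13.3, 7.9]
finger_gap: 0.0514
grip_force: 8.5
```

Request:
move_arm([
  [[0, 0, -3], [0, 0, 0], -0.2],
  [[0, 0, -6], [0, 0, 0], -0.2],
  [[0, 0, -9], [0, 0, 0], -0.2],
  [[0, 0, -12], [0, 0, 0], -0.2],
  [[0, 0, -15], [0, 0, 0], -0.2],
])

```text
clock: 13.45
tcp_pos: [0.5628, 0.0779, 0.0107]
orientation: [-0.003, 0.647, 0.763, 0.002]
wrist_force: [-0.1, 10.7, 0.2]
finger_gap: 0.0513
grip_force: 5.5
```

```bash
python3 - <<'E'
from h import *
p=env.read_camera('scene')
print([(np.round(d['centre'],4),round(d['confidence'],2)) for d in env.landmark_of('block_c0',p)])
E
```

```text
[(array([ 0.5155, -0.0301,  0.0083]), 0.98), (array([ 0.6388, -0.0127,  0.005 ]), 0.9), (array([0.6216, 0.0774, 0.0204]), 0.88), (array([0.5042, 0.054 , 0.0203]), 0.66)]
```

The block is up about 10° again. This time I tilt the fingers under its edge while following the arc.

Request:
move_arm([
  [[-1.5, 0, -6], [0, -0.5, 0], -0.2],
  [[-3, 0, -12], [0, -1, 0], -0.2],
  [[-6, 0, -18], [0, -1.5, 0], -0.2],
  [[-9, 0, -24], [0, -2, 0], -0.2],
  [[-13, 0, -29], [0, -2.5, 0], -0.2],
])

```text
clock: 14.18
tcp_pos: [0.5656, 0.0627, 0.0404]
orientation: [0.166, 0.632, 0.744, -0.141]
wrist_force: [-0.9, 2.7, -0.2]
finger_gap: 0.0515
grip_force: 0.8
```

```bash
python3 - <<'E'
from h import *
p=env.read_camera('scene')
print([(np.round(d['centre'],4),round(d['confidence'],2)) for d in env.landmark_of('block_c0',p)])
s,t,r=st(); print(s['clock'],t,r.as_matrix().round(3),s['wrist_force'])
E
```

```text
[(array([ 0.6388, -0.0093,  0.0054]), 0.81), (array([ 0.5208, -0.0284,  0.0044]), 0.71), (array([0.5059, 0.0411, 0.0558]), 0.56)]
14.275 [0.56513411 0.06325425 0.03955371] [[-0.148  0.987  0.068]
 [ 0.894  0.163 -0.417]
 [-0.423 -0.001 -0.906]] [ 0.75926754  1.60373109 -0.06997396]
```

Request:
move_arm([
  [[-7.5, 0, -2], [0, 0, 0], -0.2],
  [[-17, 0, -5.5], [0, 0, 0], -0.2],
  [[-26.5, 0, -7.5], [0, 0, 0], -0.2],
  [[-36, 0, -8.5], [0, 0, 0], -0.2],
  [[-46, 0, -8], [0, 0, 0], -0.2],
])

```text
clock: 14.9
tcp_pos: [0.5726, 0.0236, 0.0685]
orientation: [0.165, 0.633, 0.743, -0.139]
wrist_force: [1.1, -0.6, -1.4]
finger_gap: 0.0512
grip_force: 0.1
```

```bash
python3 - <<'E'
from h import *
p=env.read_camera('scene')
print([(np.round(d['centre'],4),round(d['confidence'],2)) for d in env.landmark_of('block_c0',p)])
cv2.imwrite('pics/s2.png',cv2.resize(p['pixels'][160:300,170:370,::-1],None,fx=4,fy=4))
E
```

```text
[(array([ 0.5182, -0.025 ,  0.0031]), 0.94), (array([ 0.5131, -0.0013,  0.0876]), 0.91), (array([ 0.6377, -0.0073,  0.0008]), 0.84)]
```

View pics/s2.png

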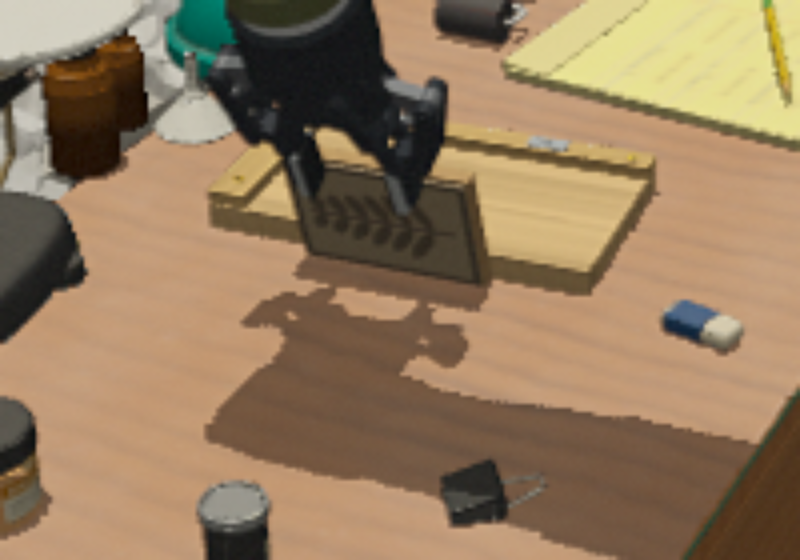

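The block stands tipped at about 72° against the wall, carved side toward us, with both fingertips on the lino below the top edge (row ~190). I keep pushing right to topple it.

Request:
move_arm([
  [[-6, 0, 3], [0, 0, 0], -0.2],
  [[-12, 0, 6], [0, 0, 0], -0.2],
  [[-19, 0, 9], [0, 0, 0], -0.2],
  [[-26, 0, 12], [0, 0, 0], -0.2],
  [[-33, 0, 15], [0, 0, 0], -0.2],
])

```text
clock: 15.62
tcp_pos: [0.5775, -0.0121, 0.0673]
orientation: [0.165, 0.633, 0.744, -0.14]
wrist_force: [0.4, 0.8, -0.6]
finger_gap: 0.0511
grip_force: 0.1
```

```bash
python3 - <<'E'
from h import *
p=env.read_camera('scene')
print([(np.round(d['centre'],4),round(d['confidence'],2)) for d in env.landmark_of('block_c0',p)])
cv2.imwrite('pics/s3.png',cv2.resize(p['pixels'][160:300,170:370,::-1],None,fx=4,fy=4))
E
```

```text
[(array([ 0.6399, -0.0049,  0.0009]), 0.91), (array([ 0.5196, -0.0398,  0.0889]), 0.9), (array([ 0.5171, -0.019 ,  0.0045]), 0.81), (array([ 0.64  , -0.0151,  0.0883]), 0.7)]
```

View pics/s3.png

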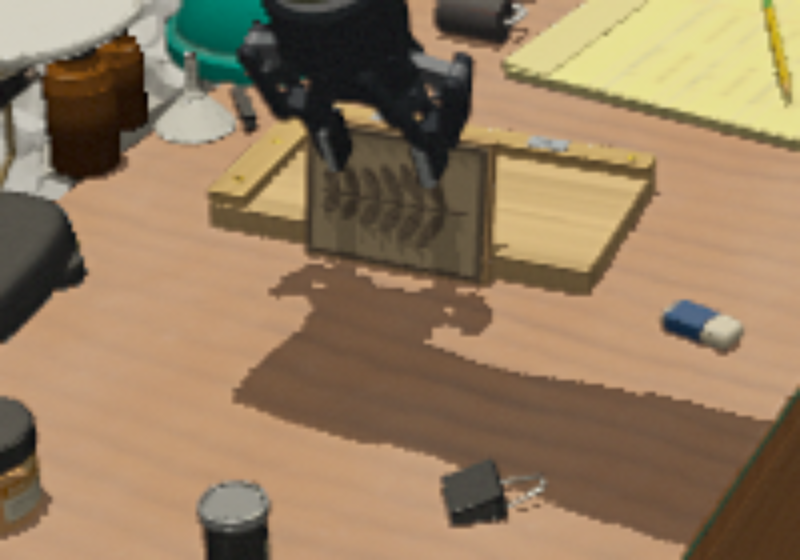

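It is just past upright, leaning over the board. One more gentle push.

Request:
move_arm([
  [[-6, 0, 3], [0, 0, 0], -0.2],
  [[-12, 0, 6], [0, 0, 0], -0.2],
  [[-18, 0, 8], [0, 0, 0], -0.2],
  [[-24, 0, 11], [0, 0, 0], -0.2],
  [[-24, 0, 11], [0, 0, 0], -0.2],
])

```text
clock: 16.35
tcp_pos: [0.5817, -0.0382, 0.0676]
orientation: [0.165, 0.633, 0.743, -0.14]
wrist_force: [0.2, -1.0, -0.6]
finger_gap: 0.0512
grip_force: 0.0
```

```bash
python3 - <<'E'
from h import *
for c in('scene','side'):
    p=env.read_camera(c)
    for n in ('block_c0','block','board_corner','board_edge'): print(n,[(np.round(d['centre'],4),round(d['confidence'],2)) for d in env.landmark_of(n,p)])
    if c=='scene': cv2.imwrite('pics/s4.png',cv2.resize(p['pixels'][160:300,170:370,::-1],None,fx=4,fy=4))
E
```

```text
block_c0 [(array([ 0.6468, -0.0675,  0.0237]), 0.93), (array([0.5133, 0.0014, 0.0267]), 0.81), (array([0.6312, 0.0231, 0.0236]), 0.6), (array([ 0.5256, -0.0919,  0.0264]), 0.59), (array([ 0.4784,  0.272 , -0.0026]), 0.24)]
block [(array([ 0.5835, -0.0334,  0.0216]), 0.85), (array([0.4107, 0.1622, 0.0014]), 0.16)]
board_corner [(array([ 0.6981, -0.1231,  0.0176]), 0.78)]
board_edge []
block_c0 [(array([0.6343, 0.0193, 0.0233]), 0.87), (array([ 0.6457, -0.0693,  0.0272]), 0.78), (array([0.515 , 0.0019, 0.0231]), 0.68), (array([ 0.528 , -0.0873,  0.0228]), 0.65)]
block [(array([ 0.5781, -0.0351,  0.0278]), 0.67)]
board_corner [(array([ 0.6993, -0.1228,  0.0136]), 0.59)]
board_edge [(array([0.4026, 0.1613, 0.0038]), 0.49)]
```

View pics/s4.png

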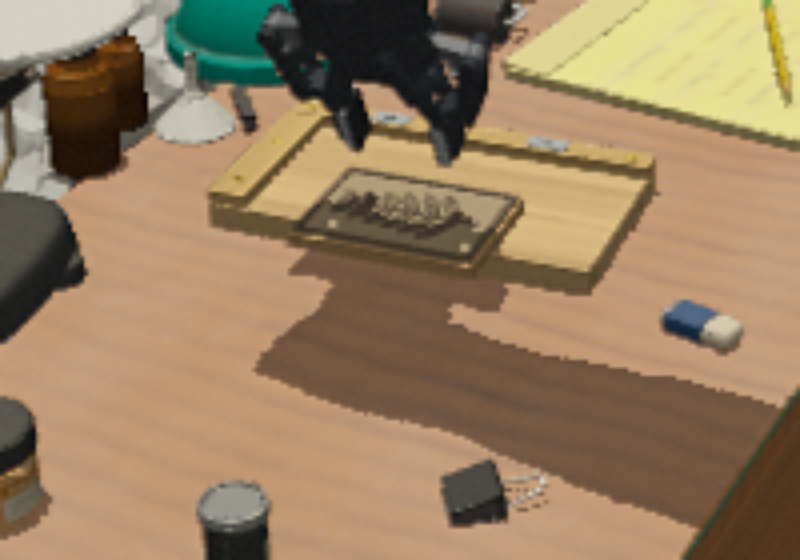

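The block lies flat on the board, carved side up (corners near (350,170), (520,205), (470,260) and (295,235) in the crop), with its left part overhanging. Now I go round to its left with the tool vertical.

```bash
python3 -c "
from h import *
delta([0.5686,0.036,0.07])"
```

```text
t 16.85 d mm [ 66.5  -1.1 -33.8] rot [-0.    2.5  -0.02]
```

Request:
move_arm([
  [[20, 0, -20], [0, 0.7, 0], -0.2],
  [[45, -1, -27], [0, 1.5, 0], -0.2],
  [[66, -1, -34], [0, 2.5, 0], -0.2],
  [[66, -1, -34], [0, 2.5, 0], -0.2],
])

```text
clock: 17.35
tcp_pos: [0.5693, 0.034, 0.0705]
orientation: [0.001, 0.649, 0.761, -0.001]
wrist_force: [0.7, -0.7, 0.0]
finger_gap: 0.0513
grip_force: 0.0
```

Request:
move_arm([
  [[0, 0, 25], [0, 0, 0], -0.2],
  [[0, 0, 52], [0, 0, 0], -0.2],
  [[0, 0, 52], [0, 0, 0], -0.2],
])

```text
clock: 17.73
tcp_pos: [0.5665, 0.0356, 0.0163]
orientation: [-0.001, 0.648, 0.762, -0.002]
wrist_force: [-0.8, 0.3, -0.2]
finger_gap: 0.051
grip_force: 0.0
```

Request:
move_arm([
  [[-8, 0, -1], [0, 0, 0], -0.2],
  [[-16, 0, -1], [0, 0, 0], -0.2],
  [[-24, 0, -1], [0, 0, 0], -0.2],
  [[-32, 0, -1], [0, 0, 0], -0.2],
  [[-40, 0, -1], [0, 0, 0], -0.2],
])

```text
clock: 18.35
tcp_pos: [0.5754, -0.0047, 0.0197]
orientation: [0.0, 0.648, 0.762, 0.0]
wrist_force: [0.3, 1.3, 1.4]
finger_gap: 0.0514
grip_force: 0.7
```

Request:
move_arm([
  [[-7, 0, 0], [0, 0, 0], -0.2],
  [[-14, 0, 0], [0, 0, 0], -0.2],
  [[-20, 0, 0], [0, 0, 0], -0.2],
  [[-26, 0, 0], [0, 0, 0], -0.2],
  [[-26, 0, 0], [0, 0, 0], -0.2],
])

```text
clock: 18.98
tcp_pos: [0.5794, -0.0304, 0.0193]
orientation: [0.0, 0.648, 0.761, -0.0]
wrist_force: [0.2, 0.5, -0.4]
finger_gap: 0.051
grip_force: 0.0
```

```bash
python3 - <<'E'
from h import *
for c in('scene','side'):
    p=env.read_camera(c)
    for n in ('block_c0','block','board_corner','board_edge'): print(n,[(np.round(d['centre'],4),round(d['confidence'],2)) for d in env.landmark_of(n,p)])
E
```

```text
block_c0 [(array([ 0.534 , -0.1423,  0.0266]), 0.87), (array([ 0.6557, -0.1183,  0.024 ]), 0.83), (array([ 0.64  , -0.0324,  0.0252]), 0.62), (array([ 0.5218, -0.0467,  0.0263]), 0.56)]
block [(array([ 0.5874, -0.0889,  0.0246]), 0.55)]
board_corner [(array([ 0.6978, -0.1214,  0.017 ]), 0.64)]
board_edge [(array([ 0.5835, -0.0236,  0.0176]), 0.73)]
block_c0 [(array([ 0.6542, -0.1236,  0.0276]), 0.92), (array([ 0.6395, -0.0298,  0.0245]), 0.87), (array([ 0.5369, -0.1402,  0.02  ]), 0.73), (array([ 0.5168, -0.0519,  0.0201]), 0.69), (array([ 0.5807, -0.0226, -0.0006]), 0.4)]
block [(array([ 0.586 , -0.0871,  0.0291]), 0.86)]
board_corner [(array([ 0.7013, -0.1171,  0.0179]), 0.74)]
board_edge []
```

Close to the right strip. I push in until it's felt.

Request:
move_arm([
  [[-3, 0, 0], [0, 0, 0], -0.2],
  [[-6, 0, 0], [0, 0, 0], -0.2],
  [[-6, 0, 0], [0, 0, 0], -0.2],
])

```text
clock: 19.85
tcp_pos: [0.5804, -0.036, 0.0194]
orientation: [0.0, 0.648, 0.762, -0.0]
wrist_force: [0.8, 0.5, -0.6]
finger_gap: 0.0514
grip_force: 0.0
```

Request:
move_arm([
  [[-2, 0, 0], [0, 0, 0], -0.2],
  [[-4, 0, 0], [0, 0, 0], -0.2],
  [[-4, 0, 0], [0, 0, 0], -0.2],
])

```text
clock: 20.23
tcp_pos: [0.581, -0.0398, 0.0194]
orientation: [0.0, 0.648, 0.762, -0.0]
wrist_force: [0.4, 0.5, 1.2]
finger_gap: 0.0512
grip_force: 0.0
```

Request:
move_arm([
  [[-2, 0, 0], [0, 0, 0], -0.2],
  [[-4, 0, 0], [0, 0, 0], -0.2],
  [[-4, 0, 0], [0, 0, 0], -0.2],
])

```text
clock: 20.6
tcp_pos: [0.5805, -0.0408, 0.0193]
orientation: [-0.002, 0.647, 0.762, 0.001]
wrist_force: [-2.0, 9.1, 4.3]
finger_gap: 0.0516
grip_force: 4.7
```

The block is flush on the right strip. I back off, lift clear, turn 90° and go to the near side to push it toward the back strip.

Request:
move_arm([
  [[12, 0, 0], [0, 0, 0], -0.2],
  [[12, 0, -30], [0, 0, 0], -0.2],
  [[12, 0, -60], [0, 0, 0], -0.2],
  [[12, 0, -60], [0, 0, -1], 0.2],
  [[12, 0, -60], [0, 0, -2], 0.2],
])

```text
clock: 21.22
tcp_pos: [0.5803, -0.0318, 0.0802]
orientation: [0.001, 0.503, 0.864, -0.0]
wrist_force: [0.1, 0.2, -0.0]
finger_gap: 0.034
grip_force: 0.0
```

```bash
python3 - <<'E'
from h import *
delta([0.5036,-0.1118,0.08],PHI+np.pi/2)
s,t,r=st();print(t,s['finger_gap'])
p=env.read_camera('scene')
for n in ('block_c0','board_corner'): print(n,[(np.round(d['centre'],4),round(d['confidence'],2)) for d in env.landmark_of(n,p)])
E
```

```text
t 21.225 d mm [ -31.8 -106.2    0.2] rot [-0.    0.01 -6.99]
[ 0.58028015 -0.03180171  0.08018073] 0.033976454610684687
block_c0 [(array([ 0.5373, -0.1541,  0.0254]), 0.93), (array([ 0.6564, -0.1281,  0.0242]), 0.79), (array([ 0.5208, -0.0608,  0.023 ]), 0.72), (array([ 0.6432, -0.0417,  0.0221]), 0.7)]
board_corner [(array([ 0.7002, -0.1202,  0.0175]), 0.92)]
```

Request:
move_arm([
  [[-6, -21, 0], [0, 0, -1], 0.2],
  [[-13, -42, 0], [0, 0, -2], 0.2],
  [[-19, -64, 0], [0, 0, -3], 0.2],
  [[-25, -85, 0], [0, 0, -4], 0.2],
  [[-32, -106, 0], [0, 0, -5], 0.2],
])

```text
clock: 22.0
tcp_pos: [0.5022, -0.1118, 0.0793]
orientation: [-0.0, 0.093, 0.996, -0.0]
wrist_force: [-0.3, 0.5, 0.0]
finger_gap: 0.0342
grip_force: 0.0
```

Request:
move_arm([
  [[0, 0, 0], [0, 0, -1], 0.2],
  [[0, 0, 0], [0, 0, -2], 0.2],
  [[0, 0, 0], [0, 0, -2], 0.2],
])

```text
clock: 22.38
tcp_pos: [0.5028, -0.1115, 0.0794]
orientation: [-0.0, -0.078, 0.997, -0.0]
wrist_force: [0.1, 0.4, 0.9]
finger_gap: 0.0344
grip_force: 0.0
```

```bash
python3 - <<'E'
from h import *
delta([0.5036,-0.1118,0.0185],PHI+np.pi/2)
s,t,r=st();print(t,s['finger_gap'])
E
```

```text
t 22.375 d mm [-0.8 -0.4 60.9] rot [-0.   -0.   -0.05]
[ 0.50275861 -0.1114778   0.0793861 ] 0.03439400817228275
```

Request:
move_arm([
  [[0, 0, 30], [0, 0, 0], 0.2],
  [[0, 0, 60], [0, 0, 0], 0.2],
  [[0, 0, 60], [0, 0, 0], 0.2],
])

```text
clock: 22.75
tcp_pos: [0.5029, -0.1113, 0.0186]
orientation: [-0.0, -0.078, 0.997, -0.0]
wrist_force: [-0.1, 0.2, 0.6]
finger_gap: 0.0342
grip_force: 0.0
```

Request:
move_arm([
  [[-8, 0, 0], [0, 0, 0], 0.2],
  [[-16, 0, 0], [0, 0, 0], 0.2],
  [[-24, 0, 0], [0, 0, 0], 0.2],
  [[-32, 0, 0], [0, 0, 0], 0.2],
  [[-40, 0, 0], [0, 0, 0], 0.2],
])

```text
clock: 23.38
tcp_pos: [0.5427, -0.1047, 0.0194]
orientation: [-0.0, -0.08, 0.997, -0.0]
wrist_force: [-1.8, 0.5, 1.4]
finger_gap: 0.0343
grip_force: 0.9
```

Request:
move_arm([
  [[-6, 0, 0], [0, 0, 0], 0.2],
  [[-11, 0, 0], [0, 0, 0], 0.2],
  [[-16, 0, 0], [0, 0, 0], 0.2],
  [[-16, 0, 0], [0, 0, 0], 0.2],
])

```text
clock: 23.88
tcp_pos: [0.5588, -0.1024, 0.0195]
orientation: [0.0, -0.08, 0.997, -0.0]
wrist_force: [0.3, -0.7, 0.1]
finger_gap: 0.0341
grip_force: 0.0
```

```bash
python3 - <<'E'
from h import *
for c in('scene','side'):
    p=env.read_camera(c)
    for n in ('block_c0','block','board_corner'): print(n,[(np.round(d['centre'],4),round(d['confidence'],2)) for d in env.landmark_of(n,p)])
E
```

```text
block_c0 [(array([ 0.6951, -0.1221,  0.0241]), 0.86), (array([ 0.562 , -0.0527,  0.0237]), 0.84), (array([ 0.5768, -0.1477,  0.0278]), 0.64), (array([ 0.6836, -0.0347,  0.0238]), 0.64)]
block [(array([ 0.6279, -0.0944,  0.0262]), 0.97)]
board_corner []
block_c0 [(array([ 0.6928, -0.1253,  0.0306]), 0.89), (array([ 0.5623, -0.0566,  0.0223]), 0.74), (array([ 0.5786, -0.146 ,  0.0189]), 0.66), (array([ 0.686 , -0.0342,  0.0222]), 0.63)]
block [(array([ 0.6291, -0.0892,  0.0278]), 0.85), (array([ 0.5844, -0.0227, -0.0045]), 0.58)]
board_corner [(array([ 0.7004, -0.1249,  0.0176]), 0.66)]
```

About 5 mm to go. Step until contact.

Request:
move_arm([
  [[-2, 0, 0], [0, 0, 0], 0.2],
  [[-4, 0, 0], [0, 0, 0], 0.2],
  [[-4, 0, 0], [0, 0, 0], 0.2],
])

```text
clock: 24.65
tcp_pos: [0.5621, -0.1016, 0.0194]
orientation: [-0.0, -0.08, 0.997, 0.0]
wrist_force: [-1.3, -0.4, 0.1]
finger_gap: 0.0342
grip_force: 0.4
```

Request:
move_arm([
  [[-2, 0, 0], [0, 0, 0], 0.2],
  [[-4, 0, 0], [0, 0, 0], 0.2],
  [[-4, 0, 0], [0, 0, 0], 0.2],
])

```text
clock: 25.02
tcp_pos: [0.565, -0.1011, 0.0192]
orientation: [-0.001, -0.08, 0.997, -0.0]
wrist_force: [-6.1, -1.4, 2.4]
finger_gap: 0.034
grip_force: 2.5
```

Request:
move_arm([
  [[-1, 0, 0], [0, 0, 0], 0.2],
  [[-3, 0, 0], [0, 0, 0], 0.2],
  [[-3, 0, 0], [0, 0, 0], 0.2],
])

```text
clock: 25.4
tcp_pos: [0.5651, -0.101, 0.0191]
orientation: [-0.004, -0.08, 0.997, -0.0]
wrist_force: [-12.5, -3.2, 8.1]
finger_gap: 0.0343
grip_force: 6.4
```

It is firmly stopped on the back strip. I retreat and look.

Request:
move_arm([
  [[8, 0, 0], [0, 0, 0], 0.2],
  [[15, 0, 0], [0, 0, 0], 0.2],
  [[15, 0, -50], [0, 0, 0], 0.2],
  [[40, 0, -80], [0, 0, 0.9], 0.2],
  [[40, 0, -80], [0, 0, 1.8], 0.2],
])

```text
clock: 26.02
tcp_pos: [0.5305, -0.1077, 0.1025]
orientation: [0.003, 0.079, 0.997, -0.001]
wrist_force: [0.5, -0.3, -0.1]
finger_gap: 0.0343
grip_force: 0.0
```

```bash
python3 - <<'E'
from h import *
p=env.read_camera('scene'); cv2.imwrite('pics/s5.png',cv2.resize(p['pixels'][170:260,200:350,::-1],None,fx=5.3,fy=5.3,interpolation=cv2.INTER_CUBIC))
print([(np.round(d['centre'],4),round(d['confidence'],2)) for d in env.landmark_of('block_c0',p)])
delta([.5621,.008,.08])
E
```

```text
[(array([ 0.7049, -0.1186,  0.0209]), 0.87), (array([ 0.6885, -0.0333,  0.0256]), 0.86), (array([ 0.583 , -0.1424,  0.0231]), 0.74), (array([ 0.5696, -0.0526,  0.0263]), 0.56)]
t 26.125 d mm [-13.8 118.8  20.5] rot [0.01 0.02 7.17]
```

View pics/s5.png

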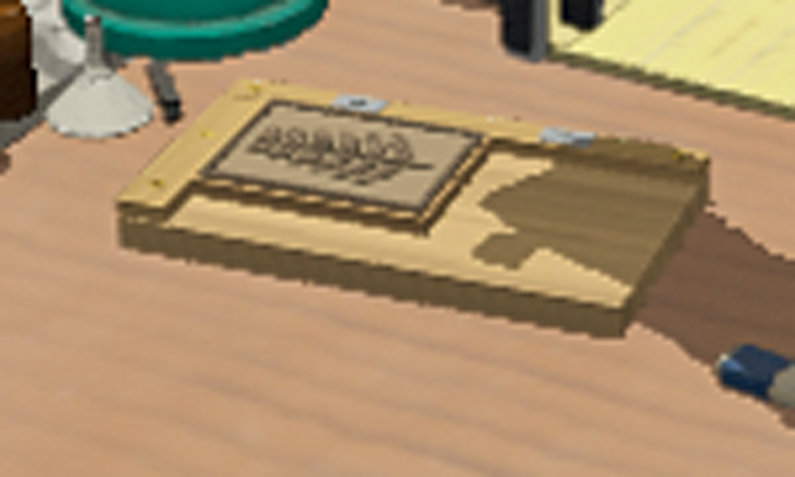

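The picture shows the block flat in the corner, carved side up, against the back strip (left end, (235,140)) and the right strip (upper edge, (380,115)). A final squaring push from the left follows; first I check clearance to the balance pan.

```bash
python3 - <<'E'
from h import *
def P(p):
    f=210/np.tan(np.radians(p['fovy'])/2);K=np.array([[f,0,p['cx']],[0,f,p['cy']],[0,0,1]]);return K@(np.diag([1,-1,-1])@np.array(p['extrinsics'])[:3])
a=env.read_camera('scene');b=env.read_camera('side')
for u,v in(((168,163),(370,153)),((97,205),(345,132)),((168,163),(345,132)),((97,205),(370,153))):
    X=cv2.triangulatePoints(P(a),P(b),np.float64(u).reshape(2,1),np.float64(v).reshape(2,1));X=(X[:3]/X[3]).ravel();print(X.round(3),proj(a,X)-u)
xb,yb=frame(); delta(np.array([.583,-.0225,.08])+.005*xb+.028*yb)
E
```

```text
[0.785 0.086 0.162] [[0.15601031 0.2360309 ]]
[0.76  0.318 0.167] [[0.10914971 0.16866594]]
[0.724 0.149 0.203] [[-0.74635998 -1.14109517]]
[0.832 0.262 0.118] [[1.21092323 1.85540042]]
t 26.225 d mm [-68.3  95.5  19.4] rot [0.   0.   7.19]
```

Request:
move_arm([
  [[-10, 25, 0], [0, 0, 1], -0.2],
  [[-22, 50, 0], [0, 0, 2], -0.2],
  [[-40, 75, 0], [0, 0, 3], -0.2],
  [[-55, 95, 0], [0, 0, 4], -0.2],
  [[-68, 95, 0], [0, 0, 5], -0.2],
])

```text
clock: 26.85
tcp_pos: [0.6117, -0.0217, 0.0984]
orientation: [-0.001, 0.491, 0.871, -0.0]
wrist_force: [-0.3, -0.4, 0.2]
finger_gap: 0.0513
grip_force: 0.0
```

```bash
python3 - <<'E'
from h import *
xb,yb=frame(); delta(np.array([.583,-.0225,.0195])+.003*xb+.028*yb)
E
```

```text
t 26.85 d mm [ 1.  -0.  78.9] rot [-0.   -0.    2.17]
```

Request:
move_arm([
  [[1, 0, 0], [0, 0, 1], -0.2],
  [[1, 0, 10], [0, 0, 2.17], -0.2],
  [[1, 0, 45], [0, 0, 2.17], -0.2],
  [[1, 0, 78], [0, 0, 2.17], -0.2],
  [[1, 0, 78], [0, 0, 2.17], -0.2],
])

```text
clock: 27.48
tcp_pos: [0.6078, -0.022, 0.0179]
orientation: [-0.003, 0.645, 0.764, -0.002]
wrist_force: [-0.5, -0.0, 0.4]
finger_gap: 0.0512
grip_force: 0.0
```

Request:
move_arm([
  [[-5, 0, 0], [0, 0, 0], -0.2],
  [[-10, 0, 0], [0, 0, 0], -0.2],
  [[-14, 0, 0], [0, 0, 0], -0.2],
  [[-17, 0, 0], [0, 0, 0], -0.2],
  [[-17, 0, 0], [0, 0, 0], -0.2],
])

```text
clock: 28.1
tcp_pos: [0.6141, -0.0374, 0.0226]
orientation: [-0.001, 0.645, 0.764, 0.002]
wrist_force: [-0.3, 7.7, 4.9]
finger_gap: 0.0511
grip_force: 4.1
```

Request:
move_arm([
  [[-2, 0, 0], [0, 0, 0], -0.2],
  [[-3, 0, 0], [0, 0, 0], -0.2],
  [[-3, 0, 0], [0, 0, 0], -0.2],
])

```text
clock: 28.48
tcp_pos: [0.614, -0.0376, 0.0226]
orientation: [-0.002, 0.645, 0.764, 0.004]
wrist_force: [-0.9, 16.0, 5.5]
finger_gap: 0.0509
grip_force: 7.3
```

Request:
move_arm([
  [[10, 0, 0], [0, 0, 0], -0.2],
  [[18, 0, 0], [0, 0, 0], -0.2],
  [[18, 0, -50], [0, 0, 0], -0.2],
  [[70, 0, -100], [0, 0, 0], -0.2],
  [[120, 0, -100], [0, 0, 0], -0.2],
])

```text
clock: 29.1
tcp_pos: [0.5969, 0.0757, 0.1254]
orientation: [0.003, 0.647, 0.762, 0.002]
wrist_force: [-0.3, -0.3, -0.5]
finger_gap: 0.0515
grip_force: 0.0
```

```bash
python3 - <<'E'
from h import *
p=env.read_camera('wrist')
p=env.read_camera('side'); a=p['pixels'][205:260,240:375,::-1]
q=env.read_camera('scene'); b=q['pixels'][182:225,215:320,::-1]
a=cv2.resize(a,(780,318),interpolation=cv2.INTER_CUBIC); b=cv2.resize(b,(780,280),interpolation=cv2.INTER_CUBIC)
cv2.imwrite('pics/f.png',np.vstack([a,b]))
for p in(p,q):
  for n in ('block_c0','block','board_corner'): print(n,[(np.round(d['centre'],4),round(d['confidence'],2)) for d in env.landmark_of(n,p)])
E
```

```text
block_c0 [(array([ 0.6904, -0.0347,  0.0223]), 0.9), (array([ 0.5833, -0.1419,  0.0196]), 0.83), (array([ 0.6989, -0.1231,  0.0279]), 0.77), (array([ 0.5703, -0.0546,  0.0232]), 0.73)]
block [(array([ 0.6335, -0.0908,  0.0282]), 0.87), (array([ 5.844e-01, -2.480e-02, -5.000e-04]), 0.22)]
board_corner [(array([ 0.7041, -0.1247,  0.0161]), 0.65)]
block_c0 [(array([ 0.7037, -0.1204,  0.0247]), 0.78), (array([ 0.6873, -0.0353,  0.0254]), 0.78), (array([ 0.5721, -0.0502,  0.0253]), 0.69), (array([ 0.5851, -0.1458,  0.0249]), 0.56), (array([ 0.6332, -0.0897,  0.0239]), 0.48), (array([ 4.775e-01,  2.711e-01, -2.000e-04]), 0.26)]
block [(array([ 0.6366, -0.0896,  0.0228]), 0.66)]
board_corner [(array([ 0.6977, -0.118 ,  0.0164]), 0.94), (array([ 0.6354, -0.0913,  0.023 ]), 0.45)]
```

View pics/f.png

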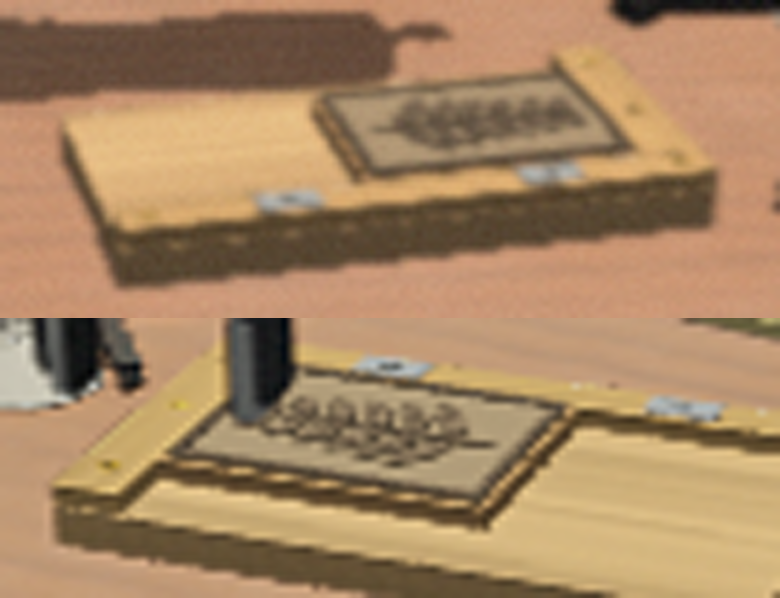

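Both views show the block flush against both strips and square to them, flat and carved side up. The last push met a firm stop, with no movement for 8 N more.

```bash
python3 -c "
from h import *
print(env.hand_in())"
```

```text
the job is handed in; nothing more can be done
None
```

The block is turned over, carved side up, and pushed home flush against both stop strips; I handed the job in at about 29 s of the 64 s, and the hand-in returned no verdict.

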